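Open the mounting press and raise the mount by one turn of the handwheel

TASK

Unlock the bayonet cover of the small mounting press by twisting it a quarter turn anticlockwise, lift it off and set it down gently, right way up, on the grey rubber mat. Then turn the handwheel clockwise (seen from above) through exactly one full revolution, so that its handle comes back in front of the index post and does not run on past it; the rising piston brings the finished mount up, and it must be left standing there. Leave the bottle, the beaker, the round test block and the spare mounts in the tray where they are.

Things in the scene. Friction and masses are not known exactly. Their poses are not given: they have to be found in the camera images.
- press: Manual specimen mounting press, fixed to the bench: cream housing 190 (x) x 380 (y) x 100 mm high, origin at the centre of its underside, on the bench. In its own frame the mould tower stands at (0, +90) mm and the handwheel's vertical axis at (0, -90) mm. Its front, with the index post, faces its -x.
- mould_mouth (a point): Centre of the mould's mouth: top face of the steel flange (128 mm across, 160 mm above the bench) on which the cover rests; axes as the press. The bore is 50 mm wide.
- claw (a point): Middle, inner edge and top of one of the two steel claws on the flange (on the press's +x side; the other mirrors it on the -x side). Each spans about 45 degrees either way and reaches in to 42 mm from the mould's axis, over the cover's lugs with 2.5 mm play; tops 16.5 mm above the flange, the highest things on it.
- cover: Loose bayonet cover, about 0.4 kg: steel disc 80 mm across, 8 mm thick, with two lugs 24 mm wide reaching 55 mm from its centre along its +x and -x; on top a black grip bar 70 mm long (along its x), 14 mm wide, its top 55 mm above the underside. Origin: centre of the underside. Starts locked: lugs and bar within 0.1 rad of the press's x direction, lugs under the claws.
- cover_grip (a point): Point on the cover's axis, 45 mm above its underside, 10 mm below the bar's top. Turned anticlockwise seen from above, the cover is free to lift from about 65 degrees on (at 90 the bar lies along the press's y); a stop ends the turn at about 96 degrees, another stops it clockwise after a few degrees. It turns easily and has about 2 mm of side play.
- handwheel (a joint): Angle of the handwheel in rad: starts at 0 (handle in front of the index post, piston down), grows clockwise seen from above, 6.283 is one full revolution. Backwards it is stopped at -0.05; forwards it is free to 8. Friction about 0.16 N m (2 to 3 N at the handle) stops the wheel where it is left. The mould's piston rises 30 mm per revolution.
- wheel_axis (a point): Point on the handwheel's vertical axis at the height of the rim's top face, 139 mm above the bench. The wheel is a dark steel ring 61 to 85 mm from the axis, 14 mm thick, with three flat spokes and a hub (44 mm across, 10 mm higher than the rim). Between the rim and the mould flange lie 31 mm.
- handle (a point): Top centre of the handwheel's upright grey handle: a plain round post 24 mm in diameter, fixed on the rim 72 mm from the axis, standing 51 mm above the rim; top 190 mm above the bench.
- index_post (a point): Top of the fixed index post (7 x 10 mm, 38 mm high) on the housing's front edge, 91 mm from the wheel's axis, level with the rim's top face (1 mm lower). The handle stands between it and the axis at 0 and after each full revolution.
- mount: Finished specimen mount: loose black disc 42 mm across, 24 mm high, origin at the centre of its underside. It starts on the piston inside the bore, hidden by the cover, its top 8 mm below the mouth; after one revolution of the wheel it stands 22 mm proud of the mouth, its underside still 2 mm inside the bore.
- mat: Grey rubber mat lying on the bench, 160 x 160 x 4 mm, fixed; origin at the centre of its underside. To the left or to the right of the press.
- tray: Steel specimen tray 150 x 150 x 22 mm, fixed, on the other side of the press from the mat, holding two spare mounts. Origin at the centre of its underside. Not to be used.
- spare0: Spare mount in the tray, 42 mm across, 24 mm high. Leave alone.
- spare1: Spare mount in the tray, 42 mm across, 24 mm high. Leave alone.
- test_block: Round steel hardness test block 64 mm across, 12 mm high, on the bench left of the press. Leave alone.
- bottle: White bottle, 60 mm across, 150 mm high, to the right of the press. Leave alone.
- beaker: Glass beaker, 70 mm across, 85 mm high, behind the press on the left. Leave alone.
Mind the look-alikes: they are no part of the job. Of the things shaped like the mat, the grey one is meant.

How it is judged:
By the outcome, as a careful person would: the job done as asked, in the order asked, and still so for the second after the job is handed in, with the robot touching nothing.
It also fails if it takes over 72 s, if anything falls off the work surface, if the arm or the gripper's body presses on something with over 40 N, if the wrist force passes 120 N, or if a joint passes its speed limit or range.

ROBOT

A 7-joint arm with a two-finger parallel gripper is mounted at the origin on the work surface. World frame = base frame: x ahead of the robot, y to its left, z up, the work surface at z = 0. Lengths are in m, angles in rad, forces in N, time in s.
With the tool pointing down it reaches from about 0.425 to 0.95 m from the base axis. Payload 4.7 kg.
Tool frame: the origin (TCP) lies midway between the tips of the shut fingers; the grasp point (between the pads) lies 19 mm behind it; z points along the fingers, y is the line along which they close (so a half turn about z gives the same grasp; the last joint's range is limited). The gripper opens to 87 mm and grips with 3 to 60 N. Pads are 19 mm wide; open, the fingers measure 117 mm over their backs; the gripper's body (75 mm by 190 mm) begins 51 mm behind the grasp point.
Start: joints at [-1.347, 0.469, -0.049, 1.532, 0.024, 1.141, -0.082], TCP at [0.169, 0.654, 0.223] pointing down, gripper open.
Joint ranges: [-2.59, 2.59], [-0.33, 1.99], [-1.39, 1.29], [0.1, 2.45], [-1.04, 4.18], [0.21, 1.99], [-2.66, 2.66]. Speed limits (rad/s): [2.57, 2.57, 3.14, 3.14, 3.14, 3.14, 3.14].

INTERFACE

Orientations are given as [roll, pitch, yaw] about the fixed x, y, z axes, in that order (R = Rz(yaw) Ry(pitch) Rx(roll)).
In Python, from plant import telemetry, cams, bot gives the robot as it stands.
- The arm moves only by the tool drive_tool, never from a script. Its argument "commands" is a list of rows, each a list of 3 entries, a list of its own where there are three numbers: the turn, a rotation vector about the tool's x, y, z in rad, then the shift along the tool's x, y, z in m, then the finger opening in m, from 0 to 0.087. A call has 1 to 5 rows; each row is the pose to reach, as a shift and turn from the pose commanded when the call began, along the tool's axes at that moment; what a row does not reach only later rows make up. A row lasts 1/10 s, in which the tool goes at most 50 mm and 8.59 degrees, less where a joint would pass 70% of its speed; a pose out of reach is approached as far as the arm can. A call with a gripper value outside its range is refused whole. The fingers move at their own pace and stop on an object; "newtons" is the grip in N (left out, the last holds). Time passes only in rows, so rows that repeat a pose let the fingers close. It gives the time, the measured TCP pose, the force, the opening and the grip force at its end, in the units of the state.
- telemetry.sense(): the state, without advancing time (a new reading comes with each control period).
- cams.camera(name): name is "side" or "top"; returns a dict with "frame" (400x640x3 uint8, blue, green, red), "fov_y" (degrees; the focal length in pixels is half the picture's height over the tangent of half this angle, whatever the lens; pixels are square), "cx", "cy" (the principal point, pixels), "cam_to_world" (4x4, takes a point from camera to world coordinates). Camera axes: x right, y up, looking along -z (the intrinsics and any distortion apply to the point x, -y, -z); pixel columns grow to the right and rows downward; lengths in m; the calibration is good to about 2 mm. A picture is of the moment at which its call begins. There is no depth.
- bot.close_job(): hands the job in; it is judged then, once.
The state is a dict: "time": time; "joints": joint angles; "dq": joint speeds; "joint_efforts": joint torques, N m; "eef_pos": TCP position; "eef_rot": TCP orientation; "ft_force": force on the tool from outside, world axes, zero at the start; "ft_torque": the same for the moment, N m; "grip_width": opening from 0.0 (shut) to 1.0 (fully open); "gripper_force": force on a finger pad.
Only numpy, scipy, OpenCV 4.12 (cv2) and the standard library are available. Lean on these libraries where they do the work, as an engineer would, in place of code of your own. Each camera call takes 0.05 s, during which the arm holds its last target. There are 200 camera calls.

## Working session

There is one attempt and no reset: what is moved stays moved. The work goes in short steps, Python scripts to look and compute and a tool call to move; the robot and the scene stay as the last step left them, time stands still between calls to the robot, and variables do not carry over. Pictures are saved under pics/ and viewed, at most 10 in all, crops included, and the job is handed in when it is done.

Besides the shell and the picture viewer there is one more tool, called as name(argument=value, ...) on one line, values as JSON. drive_tool: Moves the arm, as the interface text tells. Its arguments: {"type":"object","properties":{"commands":{"type":"array","items":{"type":"array"}},"newtons":{"type":"number"}},"required":["commands"]}

```bash
ls; mkdir -p pics; cat > h.py <<'E'
import numpy as np, cv2
from scipy.spatial.transform import Rotation as R
from plant import telemetry, cams, bot
def shot(n):
    c=cams.camera(n); return c
def K(c):
    f=200/np.tan(np.radians(c['fov_y'])/2); return f
def ray(c,u,v):
    f=K(c); d=np.array([(u-c['cx'])/f,-(v-c['cy'])/f,-1]); M=np.array(c['cam_to_world']); return M[:3,3],M[:3,:3]@d
def at(c,u,v,z):
    o,d=ray(c,u,v); return o+d*(z-o[2])/d[2]
def px(c,p):
    M=np.linalg.inv(np.array(c['cam_to_world'])); q=M[:3,:3]@np.array(p)+M[:3,3]; f=K(c); return np.array([c['cx']+f*q[0]/-q[2], c['cy']-f*q[1]/-q[2]])
E
python3 - <<'E'
from h import *
import pickle
for n in ('side','top'):
    c=shot(n); cv2.imwrite(f'pics/{n}0.png',c['frame']); print(n,{k:(np.round(v,4).tolist() if k!='frame' else 0) for k,v in c.items()})
    pickle.dump(c,open(n+'0.pkl','wb'))
print(telemetry.sense())
E
```

```text
pics
side {'frame': 0, 'fov_y': 46.9335, 'cx': 322.0111, 'cy': 196.4858, 'cam_to_world': [[0.9826, 0.1288, -0.1336, 0.3314], [-0.1848, 0.7453, -0.6407, -0.8107], [0.0171, 0.6542, 0.7561, 1.2531], [0.0, 0.0, 0.0, 1.0]]}
top {'frame': 0, 'fov_y': 45.4663, 'cx': 315.8715, 'cy': 193.5697, 'cam_to_world': [[0.0135, 0.9969, -0.0776, 0.4566], [-0.9996, 0.0154, 0.0235, 0.1275], [0.0246, 0.0773, 0.9967, 1.471], [0.0, 0.0, 0.0, 1.0]]}
{'time': 0.1, 'joints': array([-1.34689521,  0.4693921 , -0.04855956,  1.53356232,  0.02411394,
        1.14096936, -0.08230371]), 'dq': array([ 1.04920361e-03, -3.17807524e-03, -9.27430096e-05, -2.86236328e-03,
       -4.40392884e-04,  4.46139069e-04, -1.19759766e-03]), 'joint_efforts': array([ 8.52376047e-05, -5.09169245e+01, -8.13982333e-02, -2.36829239e+01,
       -6.14550733e-02,  3.44097905e-02,  7.05287016e-05]), 'eef_pos': array([0.16870867, 0.6530353 , 0.22158828]), 'eef_rot': array([-3.13984952e+00,  8.73737247e-05,  2.88879090e+00]), 'ft_force': array([-0.49195445, -0.37814492,  0.0747638 ]), 'ft_torque': array([-0.02113048,  0.00879087,  0.01257196]), 'gripper_force': 0.0, 'grip_width': 0.9983469570742716}
```

View pics/top0.png

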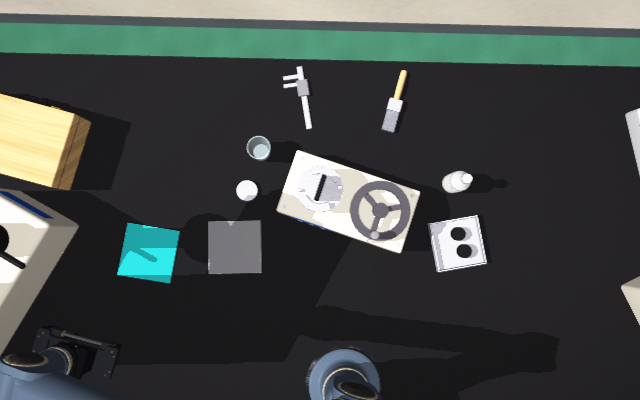

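View pics/side0.png

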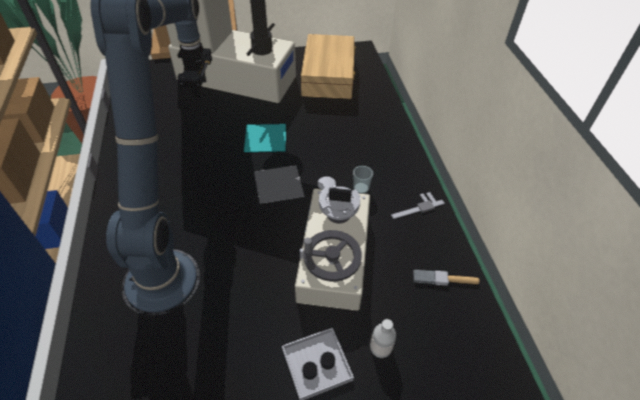

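Top view: grey mat at (235,248), teal look-alike at (149,253). The cover's bar is at (321,188), the wheel hub at (380,210) and the handle near (375,236). The tray is at (458,243). Next, one close crop.

```bash
python3 - <<'E'
from h import *
import pickle
c=pickle.load(open('top0.pkl','rb'));s=pickle.load(open('side0.pkl','rb'))
a=cv2.resize(c['frame'][140:260,270:430],None,fx=5,fy=5,interpolation=cv2.INTER_CUBIC)
cv2.imwrite('pics/cropT.png',a)
b=cv2.resize(s['frame'][170:310,285:385],None,fx=4.2,fy=4.2,interpolation=cv2.INTER_CUBIC)
cv2.imwrite('pics/cropS.png',b)
E
```

```text
(no output)
```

View pics/cropT.png

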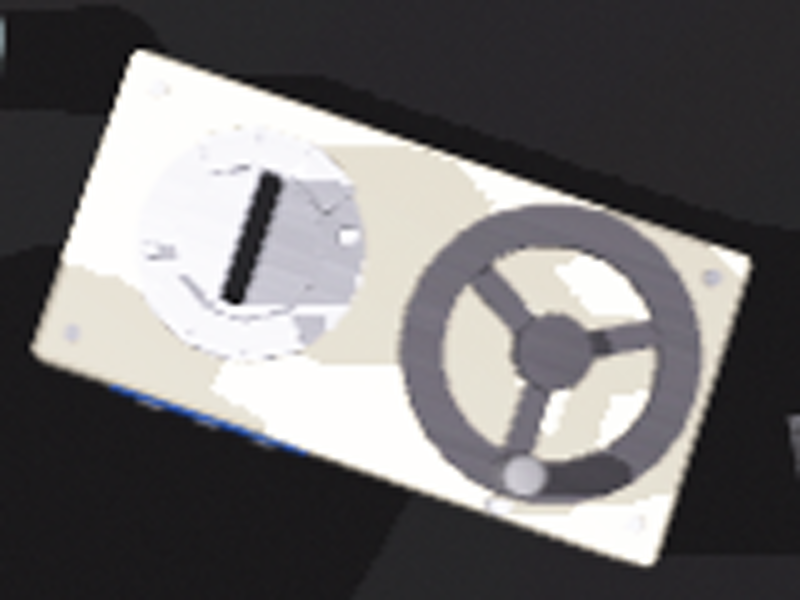

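View pics/cropS.png

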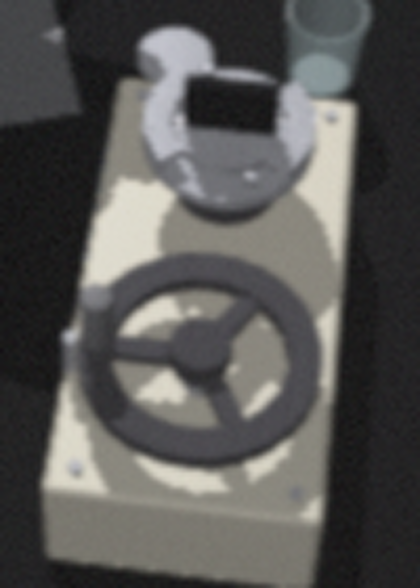

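```bash
cat > fit.py <<'E'
from h import *
import pickle
from scipy.optimize import least_squares
c=pickle.load(open('top0.pkl','rb'));s=pickle.load(open('side0.pkl','rb'))
T=lambda X,Y:(270+(X+.5)/5-.5,140+(Y+.5)/5-.5)
S=lambda X,Y:(285+(X+.5)/4.2-.5,170+(Y+.5)/4.2-.5)
L=[(c,T(137,50),(.095,.19,.1)),(c,T(750,257),(.095,-.19,.1)),(c,T(655,565),(-.095,-.19,.1)),(c,T(35,352),(-.095,.19,.1)),
(c,T(550,353),(0,-.09,.139)),(c,T(525,472),(-.072,-.09,.19)),(c,T(252,240),(0,.09,.215)),
(s,S(357,103),(.095,.19,.1)),(s,S(327,495),(.095,-.19,.1)),(s,S(45,490),(-.095,-.19,.1)),(s,S(125,80),(-.095,.19,.1)),
(s,S(200,358),(0,-.09,.135)),(s,S(97,297),(-.072,-.09,.19)),(s,S(233,89),(0,.09,.215))]
def W(p,q): return np.array([p[0],p[1],0])+R.from_euler('z',p[2]).apply(q)
f=lambda p:np.concatenate([px(k,W(p,q))-np.array(u) for k,u,q in L])
r=least_squares(f,[.5,.05,-.3],loss='soft_l1'); p=r.x
if __name__=='__main__':
    print(p,np.round(f(p).reshape(-1,2),1).tolist())
    print('axis',W(p,(0,.09,.205)),'wheel',W(p,(0,-.09,.139)),'handle',W(p,(-.072,-.09,.19)),'post',W(p,(-.091,-.09,.138)))
    e=[at(c,*T(270,175),.215),at(c,*T(234,303),.215)];d=e[0]-e[1];print('bar',e,np.arctan2(d[1],d[0]),np.linalg.norm(d))
    # mat: grey quad in top
    g=[(208,221),(261,221),(262,273),(208,274)]
    print('mat',[at(c,*q,.004).round(4) for q in g])
    for n,u,v,z in(('block',247,190,.012),('beaker',259,148,.085),('bottle',466,178,.15)):print(n,at(c,u,v,z).round(3))
    print(telemetry.sense()['eef_pos'], px(c,telemetry.sense()['eef_pos']))
E
python3 fit.py
```

```text
[ 0.54543364  0.00067442 -0.31136708] [[-0.3, -1.3], [1.3, -0.8], [0.4, 0.2], [-1.2, 0.4], [0.7, -0.6], [0.4, 0.2], [0.3, -1.0], [-0.1, -0.7], [-0.8, 7.0], [-0.7, 0.1], [-1.2, -1.1], [0.1, -0.9], [-0.1, -0.2], [-0.2, -1.1]]
axis [0.57300606 0.08634683 0.205     ] wheel [ 0.51786121 -0.08499799  0.139     ] handle [ 0.44932329 -0.06294005  0.19      ] post [ 0.43123689 -0.0571192   0.138     ]
bar [array([0.60505867, 0.07809844, 0.215     ]), array([0.53682828, 0.0962643 , 0.215     ])] -0.2602067524763716 0.07060725647090886
mat [array([0.4817, 0.4212, 0.004 ]), array([0.484 , 0.2598, 0.004 ]), array([0.3264, 0.2532, 0.004 ]), array([0.3216, 0.4162, 0.004 ])]
block [0.578 0.304 0.012]
beaker [0.696 0.263 0.085]
bottle [ 0.61  -0.324  0.15 ]
[0.16870867 0.6530353  0.22158828] [ 95.07909171 341.5851579 ]
```

drive_tool(commands=[[[0,0,0],[0,0,-0.05],0.087],[[0,0,0],[-0.531,-0.447,-0.06],0.087],[[0,0,0],[-0.531,-0.447,-0.06],0.087],[[0,0,0],[-0.531,-0.447,-0.06],0.087],[[0,0,0],[-0.531,-0.447,-0.06],0.087]])

```text
time: 0.6
eef_pos: [0.2855, 0.4886, 0.2751]
eef_rot: [-3.141, -0.0, 2.889]
ft_force: [1.5, -0.4, 0.1]
grip_width: 1.003
gripper_force: 0.0
```

```bash
cat > go.py <<'E'
import sys
from h import *
# usage: go.py x y z yaw -> turn about tool z, shift in tool axes
s=telemetry.sense(); M=R.from_euler('xyz',s['eef_rot']); t=np.array([float(a) for a in sys.argv[1:4]])
print('t',round(s['time'],2),'pos',s['eef_pos'].round(4),'rot',s['eef_rot'].round(3),'q',s['joints'].round(2),'F',s['ft_force'].round(1),'w',round(s['grip_width']*.087,4),'g',round(s['gripper_force'],1))
y=float(sys.argv[4]); w=(M.inv()*R.from_euler('xyz',[np.pi,0,y])).as_rotvec()
print('turn',w.round(3),'shift',M.inv().apply(t-s['eef_pos']).round(4))
E
python3 go.py .571 .087 .275 2.88
```

```text
t 0.6 pos [0.2855 0.4886 0.2751] rot [-3.141 -0.     2.889] q [-1.12  0.25  0.    1.73 -0.    1.16  0.2 ] F [ 1.5 -0.4  0.1] w 0.0873 g 0.0
turn [-0.    -0.     0.009] shift [-3.768e-01 -3.176e-01  3.000e-04]
```

drive_tool(commands=[[[0,0,0.009],[-0.377,-0.318,0],0.087],[[0,0,0.009],[-0.377,-0.318,0],0.087],[[0,0,0.009],[-0.377,-0.318,0],0.087],[[0,0,0.009],[-0.377,-0.318,0],0.087],[[0,0,0.009],[-0.377,-0.318,0],0.087]])

```text
time: 1.1
eef_pos: [0.43, 0.2848, 0.2753]
eef_rot: [3.142, -0.0, 2.88]
ft_force: [0.6, 1.2, 0.5]
grip_width: 0.999
gripper_force: 0.0
```

```bash
python3 go.py .572 .087 .245 2.88
```

```text
t 1.1 pos [0.43   0.2848 0.2753] rot [ 3.142 -0.     2.88 ] q [-0.8   0.16  0.16  1.85 -0.03  1.14  0.67] F [0.6 1.2 0.5] w 0.0869 g 0.0
turn [ 0. -0. -0.] shift [-0.1883 -0.1543  0.0302]
```

drive_tool(commands=[[[0,0,0],[-0.188,-0.154,0],0.087],[[0,0,0],[-0.188,-0.154,0],0.087],[[0,0,0],[-0.188,-0.154,0],0.087],[[0,0,0],[-0.188,-0.154,0],0.087],[[0,0,0],[-0.188,-0.154,0.03],0.087]])

```text
time: 1.6
eef_pos: [0.5737, 0.0884, 0.2499]
eef_rot: [3.138, 0.008, 2.878]
ft_force: [0.7, 0.9, -0.1]
grip_width: 0.997
gripper_force: 0.0
```

```bash
python3 go.py .572 .087 .186 2.88; python3 - <<'E'
from h import *
c=shot('top');s=shot('side')
a=cv2.resize(c['frame'][150:230,280:360],None,fx=5,fy=5,interpolation=3)
b=cv2.resize(s['frame'][150:230,300:380],None,fx=5,fy=5,interpolation=3)
cv2.imwrite('pics/near.png',np.hstack([a,b]))
E
```

```text
t 1.6 pos [0.5737 0.0884 0.2499] rot [3.138 0.008 2.878] q [-0.48  0.29  0.31  1.75 -0.1   1.11  1.18] F [ 0.7  0.9 -0.1] w 0.0867 g 0.0
turn [ 0.004  0.008 -0.002] shift [ 0.0018 -0.002   0.0639]
```

View pics/near.png

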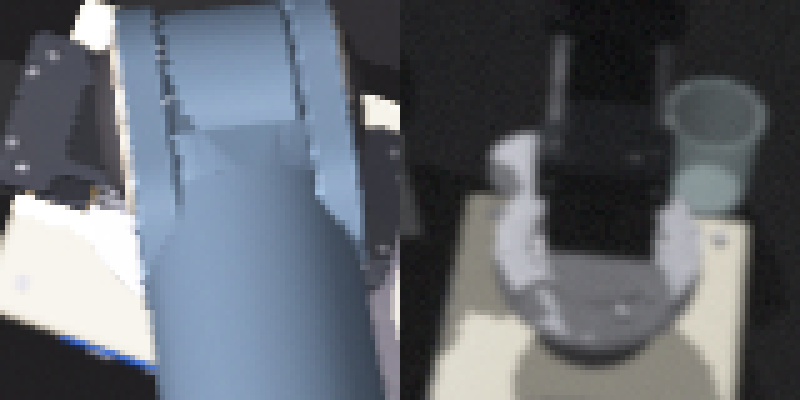

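The close view shows the gripper centred over the cover (side-view crop around (600,200)). The top camera is blocked by the arm. Descending.

drive_tool(commands=[[[0.004,0.008,-0.002],[0.001,-0.001,0.02],0.087],[[0.004,0.008,-0.002],[0.001,-0.001,0.04],0.087],[[0.004,0.008,-0.002],[0.001,-0.001,0.055],0.087],[[0.004,0.008,-0.002],[0.001,-0.001,0.062],0.087],[[0.004,0.008,-0.002],[0.001,-0.001,0.062],0.06]], newtons=15)

```text
time: 2.2
eef_pos: [0.5679, 0.0906, 0.1838]
eef_rot: [-3.137, -0.01, 2.882]
ft_force: [0.5, 0.0, 0.1]
grip_width: 0.962
gripper_force: 0.0
```

```bash
python3 go.py .572 .087 .186 2.88
```

```text
t 2.2 pos [0.5679 0.0906 0.1838] rot [-3.137 -0.01   2.882] q [-0.47  0.35  0.3   1.83 -0.12  0.99  1.2 ] F [0.5 0.  0.1] w 0.0837 g 0.0
turn [-0.005 -0.01   0.002] shift [-0.0049 -0.0024 -0.0022]
```

drive_tool(commands=[[[-0.005,-0.01,0.002],[-0.0045,-0.002,-0.002],0.06],[[-0.005,-0.01,0.002],[-0.0045,-0.002,-0.002],0.04],[[-0.005,-0.01,0.002],[-0.0045,-0.002,-0.002],0.02],[[-0.005,-0.01,0.002],[-0.0045,-0.002,-0.002],0.005],[[-0.005,-0.01,0.002],[-0.0045,-0.002,-0.002],0.005]], newtons=15)

```text
time: 2.7
eef_pos: [0.5727, 0.0873, 0.1871]
eef_rot: [3.14, 0.002, 2.88]
ft_force: [0.0, 0.1, -0.2]
grip_width: 0.544
gripper_force: 0.0
```

drive_tool(commands=[[[0,0,0],[0,0,0],0.005],[[0,0,0],[0,0,0],0.005],[[0,0,0],[0,0,0],0.005],[[0,0,0],[0,0,0],0.005]], newtons=15)

```text
time: 3.1
eef_pos: [0.5725, 0.0871, 0.1867]
eef_rot: [3.141, 0.002, 2.88]
ft_force: [-2.0, -3.4, 1.0]
grip_width: 0.171
gripper_force: 1.7
```

```bash
python3 go.py .572 .087 .186 2.88
```

```text
t 3.1 pos [0.5725 0.0871 0.1867] rot [3.141e+00 2.000e-03 2.880e+00] q [-0.46  0.35  0.3   1.82 -0.12  0.98  1.2 ] F [-2.  -3.4  1. ] w 0.0149 g 1.7
turn [ 0.001  0.002 -0.   ] shift [ 0.0005 -0.0002  0.0007]
```

drive_tool(commands=[[[0,0,0],[0,0,0],0.0],[[0,0,0],[0,0,0],0.0],[[0,0,-0.08],[0,0,0],0.0],[[0,0,-0.2],[0,0,0],0.0],[[0,0,-0.32],[0,0,0],0.0]], newtons=20)

```text
time: 3.6
eef_pos: [0.5726, 0.0873, 0.1867]
eef_rot: [3.141, 0.002, -3.079]
ft_force: [0.3, 0.5, -0.6]
grip_width: 0.159
gripper_force: 20.0
```

drive_tool(commands=[[[0,0,-0.12],[0,0,0],0.0],[[0,0,-0.24],[0,0,0],0.0],[[0,0,-0.36],[0,0,0],0.0],[[0,0,-0.48],[0,0,0],0.0],[[0,0,-0.6],[0,0,0],0.0]])

```text
time: 4.1
eef_pos: [0.5726, 0.0872, 0.1867]
eef_rot: [-3.141, 0.002, -2.479]
ft_force: [-0.3, 1.1, -1.0]
grip_width: 0.161
gripper_force: 20.0
```

drive_tool(commands=[[[0,0,-0.12],[0,0,0],0.0],[[0,0,-0.24],[0,0,0],0.0],[[0,0,-0.36],[0,0,0],0.0],[[0,0,-0.44],[0,0,0],0.0],[[0,0,-0.44],[0,0,0],0.0]])

```text
time: 4.6
eef_pos: [0.5725, 0.0874, 0.1867]
eef_rot: [-3.14, 0.002, -2.043]
ft_force: [0.5, 1.2, 0.4]
grip_width: 0.16
gripper_force: 20.0
```

```bash
python3 go.py .572 .087 .32 4.24
```

```text
t 4.6 pos [0.5725 0.0874 0.1867] rot [-3.140e+00  2.000e-03 -2.043e+00] q [-0.25  0.35  0.03  1.81 -0.01  0.98  2.46] F [0.5 1.2 0.4] w 0.014 g 20.0
turn [-0.001  0.002 -0.   ] shift [ 3.000e-04  1.000e-04 -1.333e-01]
```

drive_tool(commands=[[[0,0,0],[0,0,-0.003],0.0],[[0,0,0],[0,0,-0.008],0.0],[[0,0,0],[0,0,-0.014],0.0],[[0,0,0],[0,0,-0.024],0.0],[[0,0,0],[0,0,-0.034],0.0]])

```text
time: 5.1
eef_pos: [0.5726, 0.0874, 0.222]
eef_rot: [-3.14, 0.002, -2.044]
ft_force: [0.2, -0.4, -4.0]
grip_width: 0.156
gripper_force: 20.0
```

```bash
python3 go.py .4035 .3376 .26 3.6
```

```text
t 5.1 pos [0.5726 0.0874 0.222 ] rot [-3.140e+00  2.000e-03 -2.044e+00] q [-0.25  0.31  0.03  1.77 -0.01  1.06  2.45] F [ 0.2 -0.4 -4. ] w 0.0136 g 20.0
turn [-0.001  0.002  0.64 ] shift [-0.1459  0.2644 -0.0382]
```

drive_tool(commands=[[[0,0,0],[0,0,-0.03],0.0],[[0,0,0.1],[-0.018,0.032,-0.038],0.0],[[0,0,0.22],[-0.038,0.07,-0.038],0.0],[[0,0,0.34],[-0.06,0.11,-0.038],0.0],[[0,0,0.46],[-0.082,0.15,-0.038],0.0]])

```text
time: 5.6
eef_pos: [0.4753, 0.2298, 0.2601]
eef_rot: [-3.141, 0.004, -2.509]
ft_force: [0.8, 1.4, -3.8]
grip_width: 0.16
gripper_force: 20.0
```

```bash
python3 go.py .4035 .3376 .12 3.6
```

```text
t 5.6 pos [0.4753 0.2298 0.2601] rot [-3.141  0.004 -2.509] q [-0.53  0.19 -0.    1.84  0.    1.11  1.67] F [ 0.8  1.4 -3.8] w 0.0139 g 20.0
turn [-0.     0.004  0.174] shift [-0.0052  0.1295  0.14  ]
```

drive_tool(commands=[[[0,0,0.1],[-0.002,0.04,0.0],0.0],[[0,0,0.174],[-0.004,0.08,0.0],0.0],[[0,0,0.174],[-0.005,0.11,0.02],0.0],[[0,0,0.174],[-0.005,0.1295,0.05],0.0],[[0,0,0.174],[-0.005,0.1295,0.09],0.0]])

```text
time: 6.1
eef_pos: [0.402, 0.3407, 0.1707]
eef_rot: [3.138, 0.008, -2.671]
ft_force: [1.2, 1.4, -3.5]
grip_width: 0.161
gripper_force: 20.0
```

```bash
python3 go.py .4035 .3376 .034 3.6
```

```text
t 6.1 pos [0.402  0.3407 0.1707] rot [ 3.138  0.008 -2.671] q [-0.72  0.28 -0.07  1.95  0.02  0.91  1.23] F [ 1.2  1.4 -3.5] w 0.014 g 20.0
turn [0.004 0.008 0.012] shift [ 0.0012 -0.004   0.1367]
```

drive_tool(commands=[[[0,0,0.012],[0.001,-0.003,0.03],0.0],[[0,0,0.012],[0.001,-0.003,0.065],0.0],[[0,0,0.012],[0.001,-0.003,0.1],0.0],[[0,0,0.012],[0.001,-0.003,0.12],0.0],[[0,0,0.012],[0.001,-0.003,0.126],0.0]])

```text
time: 6.6
eef_pos: [0.4033, 0.332, 0.0413]
eef_rot: [-3.14, -0.001, -2.689]
ft_force: [-0.0, -0.2, -3.4]
grip_width: 0.158
gripper_force: 20.0
```

drive_tool(commands=[[[0,0,0],[0,0,0.002],0.0],[[0,0,0],[0,0,0.004],0.0],[[0,0,0],[0,0,0.006],0.0],[[0,0,0],[0,0,0.006],0.0]])

```text
time: 7.0
eef_pos: [0.4045, 0.3328, 0.0374]
eef_rot: [-3.142, 0.004, -2.69]
ft_force: [0.5, -0.4, -4.5]
grip_width: 0.162
gripper_force: 20.0
```

```bash
python3 go.py .4035 .3376 .031 3.6
```

```text
t 7.0 pos [0.4045 0.3328 0.0374] rot [-3.142  0.004 -2.69 ] q [-0.72  0.47 -0.06  2.05  0.05  0.62  1.21] F [ 0.5 -0.4 -4.5] w 0.0141 g 20.0
turn [-0.     0.004 -0.006] shift [-0.0012  0.0047  0.0064]
```

Slow final lowering (about 6.5 mm to contact).

drive_tool(commands=[[[0,0,0],[0,0.003,0.002],0.0],[[0,0.004,0],[0,0.003,0.004],0.0],[[0,0.004,0],[0,0.003,0.005],0.0],[[0,0.004,0],[0,0.003,0.006],0.0],[[0,0.004,0],[0,0.003,0.0065],0.0]])

```text
time: 7.5
eef_pos: [0.4023, 0.3352, 0.031]
eef_rot: [-3.141, -0.003, -2.689]
ft_force: [-4.4, -2.5, 11.6]
grip_width: 0.161
gripper_force: 20.0
```

drive_tool(commands=[[[0,0,0],[0,0,-0.0005],0.0],[[0,0,0],[0,0,-0.0007],0.02],[[0,0,0],[0,0,-0.0007],0.035],[[0,0,0],[0,0,-0.0007],0.05],[[0,0,0],[0,0,-0.0007],0.06]])

```text
time: 8.0
eef_pos: [0.403, 0.3352, 0.0308]
eef_rot: [-3.141, -0.001, -2.69]
ft_force: [0.7, -0.8, -0.2]
grip_width: 0.417
gripper_force: 0.0
```

drive_tool(commands=[[[0,0,0],[0,0,0],0.06],[[0,0,0],[0,0,-0.02],0.06],[[0,0,0],[0,0,-0.06],0.06],[[0,0,0],[0,0,-0.1],0.06],[[0,0,0],[0,0,-0.15],0.06]])

```text
time: 8.5
eef_pos: [0.4021, 0.3344, 0.1811]
eef_rot: [-3.14, -0.005, -2.689]
ft_force: [0.4, 1.0, -0.2]
grip_width: 0.682
gripper_force: 0.0
```

drive_tool(commands=[[[0,0,0],[0,0,-0.05],0.06],[[0,0,0],[0,0,-0.09],0.06]])

```text
time: 8.7
eef_pos: [0.4034, 0.3356, 0.274]
eef_rot: [3.141, 0.001, -2.689]
ft_force: [0.7, 0.3, -0.3]
grip_width: 0.691
gripper_force: 0.0
```

```bash
python3 go.py .45 -.0629 .25 2.83
```

```text
t 8.7 pos [0.4034 0.3356 0.274 ] rot [ 3.141e+00  1.000e-03 -2.689e+00] q [-0.72  0.18 -0.06  1.82  0.01  1.14  1.24] F [ 0.7  0.3 -0.3] w 0.0601 g 0.0
turn [0.001 0.001 0.764] shift [ 0.1322 -0.3789  0.0236]
```

drive_tool(commands=[[[0,0,0.1],[0.016,-0.045,0.01],0.06],[[0,0,0.22],[0.032,-0.092,0.02],0.06],[[0,0,0.34],[0.048,-0.14,0.023],0.06],[[0,0,0.46],[0.065,-0.187,0.023],0.06],[[0,0,0.58],[0.082,-0.234,0.023],0.06]])

```text
time: 9.2
eef_pos: [0.4311, 0.0884, 0.248]
eef_rot: [-3.14, -0.001, 3.009]
ft_force: [0.2, -0.5, 0.5]
grip_width: 0.689
gripper_force: 0.0
```

```bash
python3 go.py .45 -.0629 .24 2.83
```

```text
t 9.2 pos [0.4311 0.0884 0.248 ] rot [-3.140e+00 -1.000e-03  3.009e+00] q [-0.46  0.05  0.17  2.03 -0.01  1.06  1.15] F [ 0.2 -0.5  0.5] w 0.0599 g 0.0
turn [-0.001 -0.001  0.179] shift [-0.0387 -0.1474  0.0081]
```

drive_tool(commands=[[[0,0,0.09],[-0.012,-0.045,0.003],0.06],[[0,0,0.179],[-0.024,-0.09,0.008],0.06],[[0,0,0.179],[-0.036,-0.135,0.008],0.06],[[0,0,0.179],[-0.0387,-0.1474,0.008],0.06],[[0,0,0.179],[-0.0387,-0.1474,0.008],0.06]])

```text
time: 9.7
eef_pos: [0.4508, -0.0633, 0.2402]
eef_rot: [-3.14, -0.001, 2.829]
ft_force: [0.2, 0.7, -0.3]
grip_width: 0.689
gripper_force: 0.0
```

```bash
python3 go.py .45 -.0629 .155 2.83;  python3 - <<'E'
from h import *
c=shot('top');s=shot('side')
a=cv2.resize(c['frame'][180:300,190:300],None,fx=3.5,fy=3.5,interpolation=3)
b=cv2.resize(s['frame'][160:280,245:355],None,fx=3.5,fy=3.5,interpolation=3)
cv2.imwrite('pics/near2.png',np.hstack([a,b]))
E
```

```text
t 9.7 pos [ 0.4508 -0.0633  0.2402] rot [-3.140e+00 -1.000e-03  2.829e+00] q [-0.27  0.08  0.33  2.02 -0.03  1.04  1.34] F [ 0.2  0.7 -0.3] w 0.06 g 0.0
turn [-0.002 -0.001 -0.001] shift [0.0008 0.0003 0.0852]
```

View pics/near2.png

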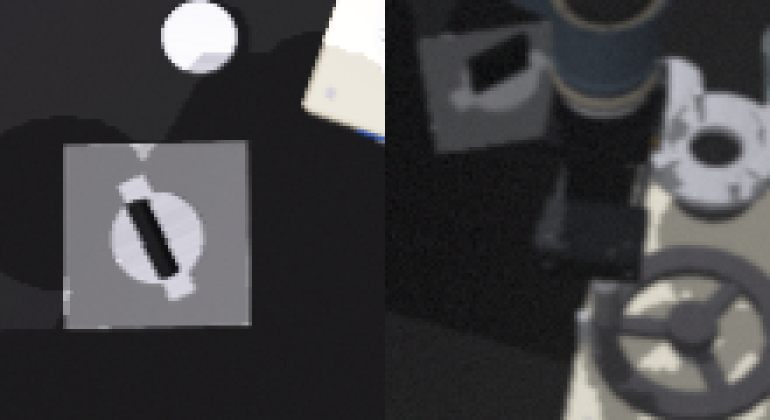

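The cover lies upright and central on the grey mat (crop pixel (155,237)). The fingers hang over the handle, with the empty bore visible at (715,150). Descending around the handle.

drive_tool(commands=[[[0,0,0],[0.001,0,0.03],0.06],[[0,0,0],[0.001,0,0.06],0.06],[[0,0,0],[0.001,0,0.085],0.06],[[0,0,0],[0.001,0,0.085],0.06],[[0,0,0],[0.001,0,0.085],0.035]], newtons=15)

```text
time: 10.3
eef_pos: [0.4502, -0.0593, 0.1555]
eef_rot: [-3.14, -0.001, 2.837]
ft_force: [1.3, -0.0, 1.1]
grip_width: 0.652
gripper_force: 0.0
```

drive_tool(commands=[[[0,0,0],[0,0,0],0.026],[[0,0,0],[0,0,0],0.015],[[0,0,0],[0,0,0],0.01],[[0,0,0],[0,0,0],0.01],[[0,0,0],[0,0,0],0.01]])

```text
time: 10.8
eef_pos: [0.4499, -0.0612, 0.1556]
eef_rot: [-3.14, -0.001, 2.834]
ft_force: [-2.3, -2.1, 3.1]
grip_width: 0.271
gripper_force: 15.0
```

```bash
python3 go.py .45 -.0629 .155 2.83
```

```text
t 10.8 pos [ 0.4499 -0.0612  0.1556] rot [-3.140e+00 -1.000e-03  2.834e+00] q [-0.25  0.19  0.33  2.13 -0.08  0.84  1.39] F [-2.3 -2.1  3.1] w 0.0235 g 15.0
turn [-0.002 -0.001  0.004] shift [-0.0006 -0.0016  0.0006]
```

drive_tool(commands=[[[0,0,0.14],[-0.0007,0.01,0],0.01],[[0,0,0.28],[-0.0028,0.0199,0],0.01],[[0,0,0.42],[-0.0062,0.0294,0],0.01],[[0,0,0.56],[-0.011,0.0382,0],0.01],[[0,0,0.7],[-0.0169,0.0464,0],0.01]], newtons=25)

```text
time: 11.3
eef_pos: [0.4814, -0.023, 0.1556]
eef_rot: [-3.141, 0.004, 2.129]
ft_force: [2.7, -6.8, -1.0]
grip_width: 0.273
gripper_force: 25.0
```

```bash
cat > wh.py <<'E'
from h import *
s=telemetry.sense(); d=s['eef_pos'][:2]-[.5183,-.0853]; a=np.arctan2(d[1],d[0])
print('t',s['time'],'r',np.hypot(*d).round(4),'theta',((2.83-a)%(2*np.pi)).round(3),'tool',((2.829-s['eef_rot'][2])%(2*np.pi)).round(3),'F',s['ft_force'].round(1),'T',s['ft_torque'].round(2),'q',s['joints'].round(2),'w',round(s['grip_width']*.087,4))
E
python3 wh.py
```

```text
t 11.3 r 0.0724 theta 0.724 tool 0.7 F [ 2.7 -6.8 -1. ] T [-1.51 -0.43  0.12] q [-0.4   0.24  0.42  2.07 -0.12  0.85  0.65] w 0.0238
```

Works well; forces are small. Continuing.

drive_tool(commands=[[[0,0,0.14],[-0.0007,0.01,0],0.01],[[0,0,0.28],[-0.0028,0.0199,0],0.01],[[0,0,0.42],[-0.0062,0.0294,0],0.01],[[0,0,0.56],[-0.011,0.0382,0],0.01],[[0,0,0.7],[-0.0169,0.0464,0],0.01]])

```text
time: 11.8
eef_pos: [0.5294, -0.014, 0.1556]
eef_rot: [3.14, 0.005, 1.429]
ft_force: [0.1, -8.0, 3.3]
grip_width: 0.266
gripper_force: 25.0
```

drive_tool(commands=[[[0,0,0.14],[-0.0007,0.01,0],0.01],[[0,0,0.28],[-0.0028,0.0199,0],0.01],[[0,0,0.42],[-0.0062,0.0294,0],0.01],[[0,0,0.56],[-0.011,0.0382,0],0.01],[[0,0,0.7],[-0.0169,0.0464,0],0.01]])

```text
time: 12.3
eef_pos: [0.5718, -0.0368, 0.1556]
eef_rot: [3.14, 0.004, 0.729]
ft_force: [-2.1, -4.8, 4.4]
grip_width: 0.265
gripper_force: 25.0
```

```bash
python3 wh.py
```

```text
t 12.3 r 0.0723 theta 2.094 tool 2.1 F [-2.1 -4.8  4.4] T [-0.91  0.77  0.26] q [-0.54  0.44  0.7   1.88 -0.34  0.95 -0.53] w 0.023
```

drive_tool(commands=[[[0,0,0.14],[-0.0007,0.01,0],0.01],[[0,0,0.28],[-0.0028,0.0199,0],0.01],[[0,0,0.42],[-0.0062,0.0294,0],0.01],[[0,0,0.56],[-0.011,0.0382,0],0.01],[[0,0,0.7],[-0.0169,0.0464,0],0.01]])

```text
time: 12.8
eef_pos: [0.5906, -0.0812, 0.1556]
eef_rot: [3.139, 0.001, 0.03]
ft_force: [-2.5, -3.0, 3.9]
grip_width: 0.27
gripper_force: 25.0
```

drive_tool(commands=[[[0,0,0.14],[-0.0007,0.01,0],0.01],[[0,0,0.28],[-0.0028,0.0199,0],0.01],[[0,0,0.42],[-0.0062,0.0294,0],0.01],[[0,0,0.56],[-0.011,0.0382,0],0.01],[[0,0,0.7],[-0.0169,0.0464,0],0.01]])

```text
time: 13.3
eef_pos: [0.5763, -0.1289, 0.1557]
eef_rot: [3.139, -0.005, -0.67]
ft_force: [1.0, -4.4, -1.8]
grip_width: 0.266
gripper_force: 25.0
```

```bash
python3 wh.py
```

```text
t 13.3 r 0.0726 theta 3.474 tool 3.499 F [ 1.  -4.4 -1.8] T [-0.85 -0.19  0.4 ] q [-0.59  0.6   1.06  1.85 -0.6   1.05 -1.53] w 0.0231
```

drive_tool(commands=[[[0,0,0],[0,0,0],0.065],[[0,0,0],[0,0,0],0.065],[[0,0,0],[0,0,0],0.065],[[0,0,-0.1],[0,0,0],0.065],[[0,0,-0.24],[0,0,0],0.065]])

```text
time: 13.8
eef_pos: [0.5754, -0.1255, 0.1547]
eef_rot: [3.14, 0.002, -0.417]
ft_force: [-0.8, -0.5, 0.4]
grip_width: 0.64
gripper_force: 0.0
```

drive_tool(commands=[[[0,0,-0.14],[0,0,0],0.065],[[0,0,-0.28],[0,0,0],0.065],[[0,0,-0.42],[0,0,0],0.065],[[0,0,-0.56],[0,0,0],0.065],[[0,0,-0.7],[0,0,0],0.065]])

```text
time: 14.3
eef_pos: [0.5754, -0.1256, 0.1551]
eef_rot: [-3.141, 0.001, 0.283]
ft_force: [-0.6, 0.1, -0.2]
grip_width: 0.748
gripper_force: 0.0
```

```bash
python3 wh.py
```

```text
t 14.3 r 0.0699 theta 3.444 tool 2.546 F [-0.6  0.1 -0.2] T [-0.08  0.15  0.  ] q [-0.44  0.49  0.8   1.85 -0.42  0.98 -0.74] w 0.0651
```

drive_tool(commands=[[[0,0,-0.14],[0,0,0],0.065],[[0,0,-0.28],[0,0,0],0.065],[[0,0,-0.42],[0,0,0],0.065],[[0,0,-0.56],[0,0,0],0.065],[[0,0,-0.7],[0,0,0],0.065]])

```text
time: 14.8
eef_pos: [0.5754, -0.1256, 0.1551]
eef_rot: [-3.141, 0.001, 0.983]
ft_force: [0.1, 1.5, -0.0]
grip_width: 0.745
gripper_force: 0.0
```

drive_tool(commands=[[[0,0,-0.14],[0,0,0],0.065],[[0,0,-0.28],[0,0,0],0.065],[[0,0,-0.42],[0,0,0],0.065],[[0,0,-0.56],[0,0,0],0.065],[[0,0,-0.7],[0,0,0],0.065]])

```text
time: 15.3
eef_pos: [0.5754, -0.1256, 0.1552]
eef_rot: [-3.14, 0.0, 1.683]
ft_force: [0.1, -0.5, 0.1]
grip_width: 0.747
gripper_force: 0.0
```

drive_tool(commands=[[[0,0,-0.14],[0,0,0],0.065],[[0,0,-0.28],[0,0,0],0.065],[[0,0,-0.42],[0,0,0],0.065],[[0,0,-0.56],[0,0,0],0.065],[[0,0,-0.7],[0,0,0],0.065]])

```text
time: 15.8
eef_pos: [0.5754, -0.1257, 0.1552]
eef_rot: [-3.14, -0.001, 2.383]
ft_force: [0.8, -0.4, -0.0]
grip_width: 0.749
gripper_force: 0.0
```

drive_tool(commands=[[[0,0,-0.1016],[0,0,0],0.05],[[0,0,-0.1016],[0,0,0],0.03],[[0,0,-0.1016],[0,0,0],0.015],[[0,0,-0.1016],[0,0,0],0.01],[[0,0,-0.1016],[0,0,0],0.01]])

```text
time: 16.3
eef_pos: [0.5752, -0.1265, 0.155]
eef_rot: [-3.14, -0.0, 2.476]
ft_force: [-0.6, -0.1, 0.6]
grip_width: 0.38
gripper_force: 0.0
```

```bash
python3 wh.py
```

```text
t 16.3 r 0.0703 theta 3.456 tool 0.353 F [-0.6 -0.1  0.6] T [-0.03 -0.03  0.03] q [-0.06  0.4   0.26  1.83 -0.13  0.93  1.17] w 0.0331
```

drive_tool(commands=[[[0,0,0],[0,0,0],0.01],[[0,0,0],[0,0,0],0.01],[[0,0,0],[0,0,0],0.01],[[0,0,0],[0,0,0],0.01]])

```text
time: 16.7
eef_pos: [0.5749, -0.1274, 0.155]
eef_rot: [-3.139, -0.0, 2.476]
ft_force: [-0.8, -3.6, -0.2]
grip_width: 0.265
gripper_force: 25.0
```

drive_tool(commands=[[[0,0,0.14],[0.0007,-0.01,0],0.01],[[0,0,0.28],[0.0028,-0.0199,0],0.01],[[0,0,0.42],[0.0062,-0.0294,0],0.01],[[0,0,0.56],[0.011,-0.0382,0],0.01],[[0,0,0.7],[0.0169,-0.0464,0],0.01]])

```text
time: 17.2
eef_pos: [0.5349, -0.1539, 0.1551]
eef_rot: [3.139, 0.004, 1.77]
ft_force: [5.5, -3.7, -6.7]
grip_width: 0.268
gripper_force: 25.0
```

```bash
python3 wh.py
```

```text
t 17.2 r 0.0706 theta 4.163 tool 1.059 F [ 5.5 -3.7 -6.7] T [-0.87 -0.83 -0.08] q [-0.14  0.36  0.44  1.91 -0.19  0.9   0.59] w 0.0233
```

drive_tool(commands=[[[0,0,0.14],[0.0007,-0.01,0],0.01],[[0,0,0.28],[0.0028,-0.0199,0],0.01],[[0,0,0.42],[0.0062,-0.0294,0],0.01],[[0,0,0.56],[0.011,-0.0382,0],0.01],[[0,0,0.7],[0.0169,-0.0464,0],0.01]])

```text
time: 17.7
eef_pos: [0.4854, -0.1479, 0.1551]
eef_rot: [3.137, 0.003, 1.068]
ft_force: [4.5, -6.9, -7.7]
grip_width: 0.273
gripper_force: 25.0
```

drive_tool(commands=[[[0,0,0.14],[0.0007,-0.01,0],0.01],[[0,0,0.28],[0.0028,-0.0199,0],0.01],[[0,0,0.42],[0.0062,-0.0294,0],0.01],[[0,0,0.56],[0.011,-0.0382,0],0.01],[[0,0,0.7],[0.0169,-0.0464,0],0.01]])

```text
time: 18.2
eef_pos: [0.452, -0.1108, 0.155]
eef_rot: [3.137, 0.0, 0.367]
ft_force: [4.3, -6.9, -8.5]
grip_width: 0.269
gripper_force: 25.0
```

```bash
python3 wh.py; python3 go.py .4499 -.0612 .155 -.308
```

```text
t 18.2 r 0.071 theta 5.604 tool 2.462 F [ 4.3 -6.9 -8.5] T [-1.49 -0.62 -0.4 ] q [-0.51  0.25  0.77  2.12 -0.23  0.85 -0.8 ] w 0.0234
t 18.2 pos [ 0.452  -0.1108  0.155 ] rot [3.137 0.    0.367] q [-0.51  0.25  0.77  2.12 -0.23  0.85 -0.8 ] F [ 4.3 -6.9 -8.5] w 0.0234 g 25.0
turn [ 0.005 -0.001  0.675] shift [ 0.0158 -0.047  -0.0002]
```

drive_tool(commands=[[[0,0,0.14],[0.0007,-0.01,0],0.01],[[0,0,0.28],[0.0028,-0.0199,0],0.01],[[0,0,0.42],[0.0062,-0.0294,0],0.01],[[0,0,0.56],[0.011,-0.0382,0],0.01],[[0,0,0.65],[0.0147,-0.0436,0],0.01]])

```text
time: 18.7
eef_pos: [0.4502, -0.0642, 0.155]
eef_rot: [3.138, -0.003, -0.28]
ft_force: [3.1, -7.6, -9.2]
grip_width: 0.268
gripper_force: 25.0
```

drive_tool(commands=[[[0,0,0.03],[0.0001,-0.0022,0],0.01],[[0,0,0.03],[0.0001,-0.0022,0],0.01]])

```text
time: 18.9
eef_pos: [0.4509, -0.0616, 0.155]
eef_rot: [3.139, -0.002, -0.305]
ft_force: [3.1, -5.0, -6.8]
grip_width: 0.266
gripper_force: 25.0
```

```bash
python3 wh.py; python3 go.py .4499 -.0612 .155 -.308
```

```text
t 18.9 r 0.0714 theta 0.027 tool 3.134 F [ 3.1 -5.  -6.8] T [-0.99 -0.47 -0.34] q [-0.73  0.26  0.92  2.15 -0.27  0.85 -1.53] w 0.0232
t 18.9 pos [ 0.4509 -0.0616  0.155 ] rot [ 3.139e+00 -2.000e-03 -3.050e-01] q [-0.73  0.26  0.92  2.15 -0.27  0.85 -1.53] F [ 3.1 -5.  -6.8] w 0.0232 g 25.0
turn [ 0.003 -0.002  0.003] shift [-0.0011 -0.0001 -0.    ]
```

Back at the starting grip pose to within 1 mm. Release, rise and look.

drive_tool(commands=[[[0,0,0],[0,0,0],0.04],[[0,0,0],[0,0,0],0.06],[[0,0,0],[0,0,0],0.06],[[0,0,0],[0,0,0],0.06],[[0,0,0],[0,0,-0.03],0.06]])

```text
time: 19.4
eef_pos: [0.4474, -0.0601, 0.1831]
eef_rot: [3.137, 0.008, -0.304]
ft_force: [-0.4, 1.0, 0.0]
grip_width: 0.629
gripper_force: 0.0
```

drive_tool(commands=[[[0,0,0],[0,0,-0.04],0.06],[[0,0,0],[0,0,-0.09],0.06],[[0,0,0],[0,0.04,-0.12],0.06],[[0,0,0],[0,0.09,-0.13],0.06],[[0,0,0],[0,0.14,-0.13],0.06]])

```text
time: 19.9
eef_pos: [0.4093, -0.1946, 0.3173]
eef_rot: [-3.14, -0.004, -0.301]
ft_force: [1.2, 0.5, -0.7]
grip_width: 0.692
gripper_force: 0.0
```

drive_tool(commands=[[[0,0,0],[0,0.05,0],0.06],[[0,0,0],[0,0.1,0],0.06],[[0,0,0],[0,0.15,0],0.06],[[0,0,0],[0,0.19,0],0.06],[[0,0,0],[0,0.19,0],0.06]])

```text
time: 20.4
eef_pos: [0.3464, -0.3812, 0.316]
eef_rot: [3.135, 0.002, -0.318]
ft_force: [0.1, -0.2, 0.4]
grip_width: 0.69
gripper_force: 0.0
```

```bash
python3 go.py .45 -.06 .3 -.3;  python3 - <<'E'
from h import *
c=shot('top');s=shot('side')
a=cv2.resize(c['frame'][140:260,270:430],None,fx=3,fy=3,interpolation=3)
b=cv2.resize(s['frame'][170:310,285:385],None,fx=18/7,fy=18/7,interpolation=3)
cv2.imwrite('pics/end.png',np.hstack([a,b]))
E
```

```text
t 20.4 pos [ 0.3464 -0.3812  0.316 ] rot [ 3.135e+00  2.000e-03 -3.180e-01] q [-0.27  0.24  1.23  1.82 -0.23  1.24 -0.86] F [ 0.1 -0.2  0.4] w 0.06 g 0.0
turn [ 0.007  0.002 -0.018] shift [-0.0021 -0.3375  0.0138]
```

View pics/end.png

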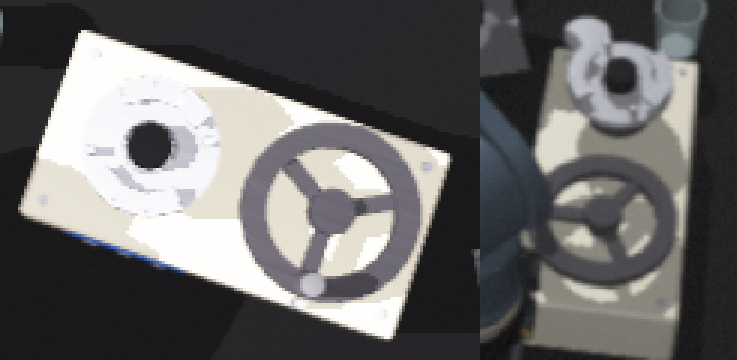

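The mount stands proud at (150,145). The handle at (312,285) is in front of the post at (298,302), and its initial position scales to (315,283). A subpixel comparison with the first picture will settle it.

```bash
python3 - <<'E'
from h import *
import pickle
a=pickle.load(open('top0.pkl','rb'))['frame']; b=shot('top')['frame']
g=lambda i:cv2.resize(cv2.cvtColor(i[195:255,340:425],6),None,fx=8,fy=8,interpolation=2)
A,B=g(a),g(b)
for n,(u,v,w) in dict(handle=(375,234.5,5),spoke=(377,222,4),spokeR=(395,207.5,5),spokeL=(369,197.5,5)).items():
    x,y,w=int((u-340)*8),int((v-195)*8),w*8
    x0,y0=max(x-w,0),max(y-w,0)
    r=cv2.matchTemplate(B,A[y0:y+w,x0:x+w],cv2.TM_CCOEFF_NORMED)
    _,m,_,l=cv2.minMaxLoc(r); print(n,m,(l[0]-x0)/8,(l[1]-y0)/8)
E
```

```text
handle 0.9836587309837341 -0.625 -0.125
spoke 0.9762852787971497 -0.125 -0.25
spokeR 0.9862508773803711 0.25 0.375
spokeL 0.9882304668426514 0.625 0.125
```

```bash
python3 -c "
from plant import bot
print(bot.close_job())"
```

```text
the job is handed in; nothing more can be done
None
```

The job is handed in at about 20 s: the cover sits upright on the grey mat, the mount stands proud of the mouth, and the handle is back at the index post, about 0.02 rad (1 degree) past a full revolution by the camera; no verdict was returned.

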